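# Close the notched fence of a jar rack up to its row

## Robot

A 6-joint arm with a two-finger parallel gripper is mounted at the origin on a cart in front of the work surface, level with it; the furniture and walls round the work are solid. World frame = base frame: x ahead of the robot, y to its left, z up, the work surface at z = 0. Lengths are in m, angles in rad, forces in N, time in s.
With the tool pointing down it reaches from about 0.375 to 0.925 m from the base axis. Payload 5.7 kg.
Tool frame: the origin (TCP) lies midway between the tips of the shut fingers; the grasp point (between the pads) lies 19 mm behind it (arm.grip_depth is the z of the grasp point in the tool frame, in m); z points along the fingers, y is the line along which they close (so a half turn about z gives the same grasp; the last joint's range is limited). The gripper opens to 88 mm and grips with 3 to 60 N. Pads are 20 mm wide; open, the fingers measure 115 mm over their backs; the gripper's body (75 mm by 178 mm) begins 61 mm behind the grasp point.
Start: joints at [1.204, 0.359, 1.51, -0, 1.272, -0.115], TCP at [0.149, 0.581, 0.223] pointing down, gripper open.
Joint ranges: [-2.97, 2.97], [-1.01, 2.36], [0.21, 2.38], [-0.96, 4.11], [0.2, 2.71], [-2.98, 2.98]. Speed limits (rad/s): [2.39, 2.39, 3.14, 3.14, 3.14, 3.14].

## Interface

Orientations are given as a 3x3 rotation matrix whose columns are the frame's x, y, z axes.
In Python, from rig import status, read_camera, camera_model, job_done, models, arm gives the robot as it stands. The module is installed in compiled form; this text tells all that it offers.
- The arm moves only by the tool play_rows, never from a script. Its argument "motion" is a list of rows, each an object with "hand": the closure, from -1 (fully open) to 1 (shut); "offset": the shift along the world's x, y, z in m, a list of three; "angular": the turn, a rotation vector about the world's x, y, z in degrees, a list of three. In form: [{"hand": hand, "offset": [x, y, z], "angular": [rx, ry, rz]}, ...]. A call has 1 to 12 rows; each row shifts and turns the commanded pose from where the row before left it; what a row does not reach is not made up. A row lasts 1/12 s, in which the tool goes at most 41.7 mm and 7.16 degrees, less where a joint would pass 70% of its speed; a pose out of reach is approached as far as the arm can. A call with a gripper value outside its range is refused whole. The fingers move at their own pace and stop on an object; the grip force is fixed at half the most. Time passes only in rows, so rows that do not move let the fingers close. It gives the time, the measured TCP pose, the force, the opening and the grip force at its end, in the units of the state.
- status.read_state(): the state, without advancing time (a new reading comes with each control period).
- read_camera(name): name is "side" or "top" or "wrist"; returns the picture (420x560x3 uint8, red, green, blue); there is no depth.
- camera_model(name): a dict with "mtx" (3x3 intrinsics, pixels), "camera_from_world" (4x4, takes a point from world to camera coordinates). Camera axes: x right, y down, z forward; pixel columns grow to the right and rows downward; lengths in m; the calibration is good to about 2 mm. The wrist camera is an equidistant fisheye: a pixel r from the principal point sees the ray r / f radians off the axis. A picture is of the moment at which its call begins: read the wrist's pose just before it. camera_model takes no time and is no camera call; for the wrist camera it gives the pose at the moment of the call.
- job_done(): hands the job in; it is judged then, once.
Trained networks look in the newest picture that a camera, given by its name, has taken for a name from the list of things; names that differ only in an ending like _2 or _b are one class to them, and where a whole thing is asked for, a point or a joint stands for the part that bears it (a point fixed in the world has none). Each returns a list of dicts, best first, with "score" (0 to 1); they miss things now and then, are a little off and sometimes report something else, mostly with a low value. They report only what shows in the picture. A call takes as long as a camera call.
- models.boxes_of(camera, thing): "bbox" ([centre column, centre row, width, height] in pixels, round what is visible of it).
- models.tip_of(camera, thing): "pixel" ([column, row] in pixels: a listed point, or the origin of a listed thing).
The state is a dict: "time": time; "joint_positions": joint angles; "joint_vel": joint speeds; "joint_efforts": joint torques, N m; "tcp_pos": TCP position; "ee_rot": TCP orientation; "ft_force": force on the tool from outside, world axes, zero at the start; "moment": the same for the moment, N m; "gripper_width": finger opening in m; "grip_force": force on a finger pad.
Only numpy, scipy, OpenCV 4.12 (cv2) and the standard library are available. Lean on these libraries where they do the work, as an engineer would, in place of code of your own. Each camera call takes 0.05 s, during which the arm holds its last target. There are 200 camera calls.

## Task

Secure the jar and the tin in the rack: hold the fence's release lever squeezed against its grip bar, slide the fence gently up to the row to close it up against the end wall, and let go so that the lever's tooth drops fully into the nearest notch that fits, leaving less than one notch of slack. Do not crush or tip the jar and the tin, and leave the specimen case and the roll of tape where they are.

Things in the scene. Friction and masses are not known exactly. Their poses are not given: they have to be found in the camera images.
- rack: Jar rack: aluminium channel 340 mm long (its y), 80 mm wide (its x), screwed to the worktop. Side walls 22 mm high, 68 mm apart inside; floor 6 mm thick. Origin on the underside, 190 mm from the open end (-y) and 150 mm from the outer face of the end wall (+y). The fence slides along rack y.
- end_wall (a point): Middle of the inner face of the rack's end wall (wall 62 mm high), at rack y = +142 mm, against which the row of jar and tin must stand. The row, jar against tin, is 120 mm long in either order.
- fence (a joint): Travel of the grey fence (m): 0 = fully open, grows toward the end wall, stop at 0.125. Its face is at rack y = -80 mm + travel and meets the closed-up row at about 0.102. The last notch that the row allows lies somewhere from 0.078 to 0.102. Slides with 1.5 N of friction, 6 to 8 N in all while the tooth drags on the strip; locked, it stops hard. It starts in a long parking recess at the open end.
- lever (a joint): Angle of the release lever (rad): 0 = let go, tooth fully down; about 0.16 = tooth resting on the strip between two notches; above 0.18 = tooth clear, the fence slides; stop at 0.24. Sprung: 2 N at the grip point at 0, 3.5 N squeezed home. Pushing the lever alone toward the row also lifts the tooth; pushing the grip bar alone, either way, does not.
- tooth_tip (a point): Underside of the lever's tooth (8 mm long), 68 mm behind the grip bar's middle. It drops 5.5 mm into the notches (13 mm long, 24 mm apart) of a steel strip in the channel; a locked fence keeps 5 mm of play. The strip's place along y differs by up to 11 mm either way from rack to rack and is not reported: find the notch by feel.
- palm_grip (a point): Grip point in the middle of the fence's upright grip bar: a plate 40 mm wide (rack x), 10 mm thick (rack y), free from 68 to 128 mm above the worktop; this point lies at 110 mm. The fence's face is 14 mm nearer the end wall but only 66 mm high; nothing beside the bar is taller than 80 mm.
- lever_grip (a point): Grip point in the middle of the release lever, a dark upright plate 40 mm wide, 10 mm thick, top at 128 mm. At rest 36 mm behind palm_grip (rack -y), same height: 46 mm over the outsides of both plates, to be pinched from above along rack y to about 26 mm. It swings toward the bar about a pin 87 mm below. Let go, it must be free to spring back.
- red_jar: White jar with a red lid, 63 mm diameter, 72 mm high, about 0.08 kg, standing loose in the rack; origin at the middle of its underside, z axis up.
- food_tin: Food tin, 58 mm diameter, 72 mm high, about 0.18 kg, standing loose in the rack, either side of the jar; origin at the middle of its underside, z axis up.
- case: Clear blue specimen case 94x118x31 mm, loose on the worktop behind the rack; to be left alone. Origin at the middle of its underside.
- black_tape: Black roll of tape 53 mm across, 19 mm high, loose on the worktop left of the rack; to be left alone. Origin at the middle of its underside.

How it is judged:
By the outcome, as a careful person would: the job done as asked, in the order asked, and still so for the second after the job is handed in, with the robot touching nothing.
It also fails if it takes over 40 s, if anything falls off the work surface, if the arm or the gripper's body presses on something with over 40 N, if the wrist force passes 120 N, or if a joint passes its speed limit or range.

## Working session

There is one attempt and no reset: what is moved stays moved. The work goes in short steps, Python scripts to look and compute and a tool call to move; the robot and the scene stay as the last step left them, time stands still between calls to the robot, and variables do not carry over. Pictures are saved under pics/ and viewed, at most 10 in all, crops included, and the job is handed in when it is done.

Besides the shell and the picture viewer there is one more tool, called after "Emit:" as a command line: name --argument value ..., lists and objects as JSON in quotes. play_rows: Moves the arm, as the interface text tells. Its arguments: {"type":"object","properties":{"motion":{"type":"array","items":{"type":"object","properties":{"hand":{"type":"number"},"offset":{"type":"array","items":{"type":"number"}},"angular":{"type":"array","items":{"type":"number"}}}}}},"required":["motion"]}

```bash
mkdir -p pics
python3 - <<'E'
from rig import status, read_camera, camera_model, models, arm
import cv2, numpy as np
s=status.read_state(); print(s['time'],s['tcp_pos'],np.round(s['ee_rot'],3).tolist(),s['gripper_width'],arm.grip_depth)
ims=[]
for c in ['top','side']:
    im=read_camera(c); ims.append(im)
    cm=camera_model(c); print(c,np.round(cm['mtx'],1).tolist(),np.round(cm['camera_from_world'],3).tolist())
    for t in ['palm_grip','lever_grip','end_wall','rack','red_jar','food_tin','tooth_tip','case','black_tape']:
        r=models.tip_of(c,t)[:2]; print(t,[(np.round(d['pixel'],1).tolist(),round(d['score'],2)) for d in r])
    cv2.imwrite(f'pics/{c}0.png',im[...,::-1])
E
```

```text
0.0 [0.14924982 0.58043608 0.2218057 ] [[-0.968, 0.249, -0.001], [0.249, 0.968, -0.002], [0.0, -0.002, -1.0]] 0.08788926734742959 -0.0187
top [[405.0, 0.0, 279.0], [0.0, 405.0, 209.1], [0.0, 0.0, 1.0]] [[-0.0, -1.0, -0.003, -0.045], [-0.982, 0.001, -0.191, 0.501], [0.191, 0.003, -0.982, 0.942], [0.0, 0.0, 0.0, 1.0]]
palm_grip [([346.5, 226.2], 0.73)]
lever_grip [([361.7, 221.7], 0.53), ([374.1, 188.7], 0.49)]
end_wall [([253.8, 239.1], 0.78), ([270.2, 237.3], 0.62)]
rack [([312.5, 237.3], 0.83)]
red_jar [([302.4, 233.6], 0.96)]
food_tin [([272.3, 236.5], 0.92)]
tooth_tip [([364.9, 232.1], 0.68)]
case [([375.3, 189.1], 0.78), ([367.3, 229.9], 0.7)]
black_tape [([178.8, 239.0], 0.61)]
side [[381.8, 0.0, 272.8], [0.0, 381.8, 207.6], [0.0, 0.0, 1.0]] [[-0.997, -0.079, 0.008, 0.503], [-0.043, 0.45, -0.892, 0.122], [0.067, -0.889, -0.452, 0.861], [0.0, 0.0, 0.0, 1.0]]
palm_grip [([300.5, 178.1], 0.67)]
lever_grip [([298.8, 169.6], 0.51)]
end_wall [([306.3, 241.8], 0.6)]
rack [([298.3, 223.9], 0.9)]
red_jar [([299.7, 229.8], 0.61)]
food_tin [([304.2, 243.1], 0.62)]
tooth_tip []
case [([259.1, 195.6], 0.82)]
black_tape [([301.7, 316.3], 0.76)]
```

```bash
cat > h.py <<'E'
import numpy as np
from rig import camera_model
def ray(c,p):
    m=camera_model(c);K=m['mtx'];T=np.array(m['camera_from_world']);R=T[:3,:3]
    d=np.linalg.solve(K,[p[0],p[1],1.]);return -R.T@T[:3,3],R.T@d
def atz(c,p,z):
    o,d=ray(c,p);return o+d*(z-o[2])/d[2]
def tri(a,b):
    A=[];B=[]
    for c,p in(('top',a),('side',b)):
        o,d=ray(c,p);d=d/np.linalg.norm(d);P=np.eye(3)-np.outer(d,d);A.append(P);B.append(P@o)
    return np.linalg.solve(sum(A),sum(B))
def proj(c,X):
    m=camera_model(c);T=np.array(m['camera_from_world']);q=m['mtx']@(T[:3,:3]@X+T[:3,3]);return q[:2]/q[2]
E
python3 - <<'E'
from h import *
import cv2
t=dict(palm=(346.5,226.2,300.5,178.1,.11),lever=(361.7,221.7,298.8,169.6,.11),wall=(253.8,239.1,306.3,241.8,.03),rack=(312.5,237.3,298.3,223.9,0),jar=(302.4,233.6,299.7,229.8,.006),tin=(272.3,236.5,304.2,243.1,.006),tape=(178.8,239,301.7,316.3,0),case=(375.3,189.1,259.1,195.6,0))
for k,v in t.items(): print(k,tri(v[:2],v[2:4]).round(3),atz('top',v[:2],v[4]).round(3),atz('side',v[2:4],v[4]).round(3))
a=cv2.imread('pics/top0.png')[150:300,160:420];b=cv2.imread('pics/side0.png')[110:340,200:380]
cv2.imwrite('pics/a.png',cv2.resize(a,None,fx=3,fy=3,interpolation=2));cv2.imwrite('pics/b.png',cv2.resize(b,None,fx=2.6,fy=2.6,interpolation=2))
E
```

```text
palm [ 0.449 -0.199  0.103] [ 0.449 -0.198  0.11 ] [ 0.447 -0.182  0.11 ]
lever [ 0.456 -0.232  0.115] [ 0.459 -0.233  0.11 ] [ 0.453 -0.244  0.11 ]
wall [0.428 0.016 0.038] [0.429 0.017 0.03 ] [0.428 0.003 0.03 ]
rack [ 0.443 -0.13   0.   ] [ 0.437 -0.13   0.   ] [ 0.448 -0.132  0.   ]
jar [ 0.445 -0.104 -0.001] [ 0.446 -0.104  0.006] [ 0.444 -0.091  0.006]
tin [ 0.435 -0.028  0.008] [ 0.439 -0.028  0.006] [ 0.432 -0.029  0.006]
tape [ 0.434  0.21  -0.004] [0.433 0.209 0.   ] [0.435 0.213 0.   ]
case [ 0.566 -0.294  0.001] [ 0.562 -0.294  0.   ] [ 0.57  -0.298  0.   ]
```

View pics/a.png

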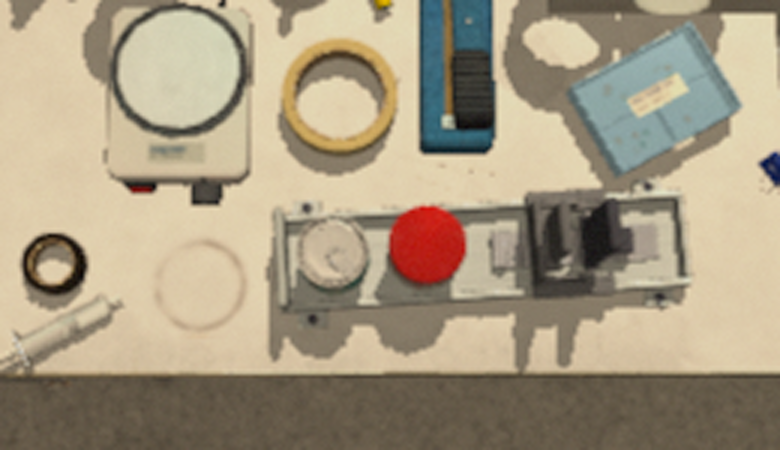

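View pics/b.png

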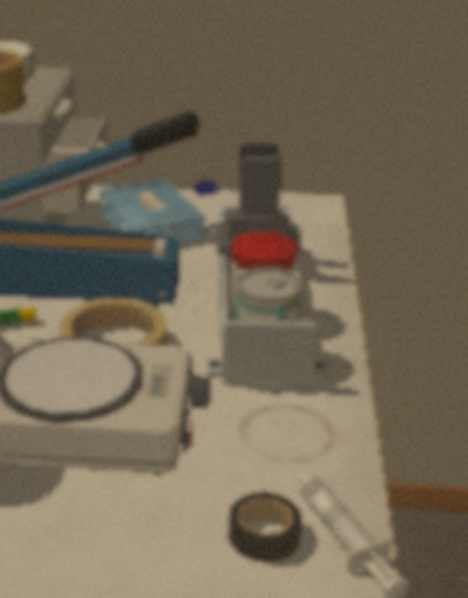

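The top view shows the rack with its end wall on the left (crop 285,255), the tin at (333,253), the jar at (427,245), the bar at about (560,230) and the dark lever at about (600,232). The rack is turned only a few degrees, and the tape and case are well clear. The side view agrees. I'll refine the fence position next.

Run:
```python
from h import *
import cv2
a=cv2.imread('pics/top0.png')[205:260,325:395]
cv2.imwrite('pics/c.png',cv2.resize(a,None,fx=10,fy=10,interpolation=2))
g=lambda x,y:(160+x/3,150+y/3)
for n,p,z in [('wallL top',(276,210),.062),('wallL bot',(285,310),.062),('openT',(685,192),.022),('openB',(690,285),.022),('sideT l',(290,212),.022),('tin top',(333,253),.078),('jar top',(427,245),.078)]:
    print(n,atz('top',g(*p),z).round(4))
```

```text
wallL top [0.4713 0.0198 0.062 ]
wallL bot [0.3916 0.0117 0.062 ]
openT [ 0.4929 -0.3185  0.022 ]
openB [ 0.4152 -0.3186  0.022 ]
sideT l [0.4763 0.0109 0.022 ]
tin top [ 0.4346 -0.0263  0.078 ]
jar top [ 0.4409 -0.0997  0.078 ]
```

View pics/c.png

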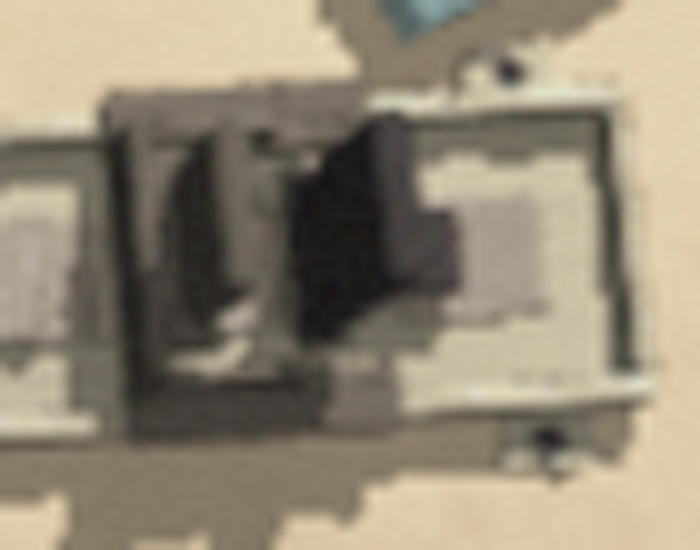

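Run:
```python
from h import *
g=lambda x,y:(325+x/10,205+y/10)
for n,p,z in [('fence top front far',(108,100),.066),('fence front near',(135,385),.066),('bar top front far',(213,135),.128),('bar top back far',(245,130),.128),('lev top front far',(378,115),.128),('lev top back far',(408,115),.128),('lev near',(388,275),.128)]:
    print(n,atz('top',g(*p),z).round(4))
for y in (-.224,-.199):
  X=np.array([.4465,y,.110]);print(proj('top',X),proj('side',X))
```

```text
fence top front far [ 0.4826 -0.1809  0.066 ]
fence front near [ 0.4143 -0.1854  0.066 ]
bar top front far [ 0.4636 -0.1955  0.128 ]
bar top back far [ 0.4647 -0.2026  0.128 ]
lev top front far [ 0.4681 -0.2325  0.128 ]
lev top back far [ 0.4681 -0.2392  0.128 ]
lev near [ 0.4321 -0.2333  0.128 ]
[357.85398986 227.24501745] [300.99263031 172.28070671]
[346.82774091 227.25273656] [300.86632218 175.73012684]
```

```bash
python3 -c "
from h import *
print(tri((318,183),(270,158)),tri((313,155),(253,163)))"
```

```text
[ 0.52708569 -0.12840398  0.18279045] [ 0.57906031 -0.11915541  0.17584842]
```

Emit:
play_rows --motion '[{"hand": -1, "offset": [0.0226, -0.0333, 0], "angular": [0, 0, 6]}, {"hand": -1, "offset": [0.0226, -0.0333, 0], "angular": [0, 0, 6]}, {"hand": -1, "offset": [0.0226, -0.0333, 0], "angular": [0, 0, 6]}, {"hand": -1, "offset": [0.0226, -0.0333, 0], "angular": [0, 0, 0]}, {"hand": -1, "offset": [0.0226, -0.0333, 0], "angular": [0, 0, 0]}, {"hand": -1, "offset": [0.0226, -0.0333, 0], "angular": [0, 0, 0]}, {"hand": -1, "offset": [0.0226, -0.0333, 0], "angular": [0, 0, 0]}, {"hand": -1, "offset": [0.0226, -0.0333, 0], "angular": [0, 0, 0]}, {"hand": -1, "offset": [0.0226, -0.0333, 0], "angular": [0, 0, 0]}, {"hand": -1, "offset": [0.0226, -0.0333, 0], "angular": [0, 0, 0]}, {"hand": -1, "offset": [0.0226, -0.0333, 0], "angular": [0, 0, 0]}, {"hand": -1, "offset": [0.0226, -0.0333, 0], "angular": [0, 0, 0]}]'

```text
time: 2.0
tcp_pos: [0.4215, 0.1797, 0.223]
ee_rot: [[-0.998, -0.062, 0.001], [-0.062, 0.998, 0.0], [-0.001, 0.0, -1.0]]
ft_force: [0.8, 0.3, -0.4]
gripper_width: 0.0875
grip_force: 0.0
```

Emit:
play_rows --motion '[{"hand": -1, "offset": [0.0027, -0.0397, 0], "angular": [0, 0, 0]}, {"hand": -1, "offset": [0.0027, -0.0397, 0], "angular": [0, 0, 0]}, {"hand": -1, "offset": [0.0027, -0.0397, 0], "angular": [0, 0, 0]}, {"hand": -1, "offset": [0.0027, -0.0397, 0], "angular": [0, 0, 0]}, {"hand": -1, "offset": [0.0027, -0.0397, 0], "angular": [0, 0, 0]}, {"hand": -1, "offset": [0.0027, -0.0397, 0], "angular": [0, 0, 0]}, {"hand": -1, "offset": [0.0027, -0.0397, 0], "angular": [0, 0, 0]}, {"hand": -1, "offset": [0.0027, -0.0397, 0], "angular": [0, 0, 0]}, {"hand": -1, "offset": [0.0027, -0.0397, 0], "angular": [0, 0, 0]}, {"hand": -1, "offset": [0.0027, -0.0397, 0], "angular": [0, 0, 0]}, {"hand": -1, "offset": [0, 0, 0], "angular": [0, 0, 0]}]'

```text
time: 2.92
tcp_pos: [0.4491, -0.2228, 0.2232]
ee_rot: [[-0.998, -0.058, 0.003], [-0.058, 0.998, -0.005], [-0.002, -0.005, -1.0]]
ft_force: [0.5, -0.4, -0.1]
gripper_width: 0.0873
grip_force: 0.0
```

```bash
cat >> h.py <<'E'
def watz(p,z,m):
    K=m['mtx'];T=np.array(m['camera_from_world']);R=T[:3,:3]
    u=(p[0]-K[0,2])/K[0,0];v=(p[1]-K[1,2])/K[1,1];r=np.hypot(u,v)
    d=R.T@np.array([np.sin(r)*u/max(r,1e-9),np.sin(r)*v/max(r,1e-9),np.cos(r)]);o=-R.T@T[:3,3]
    return o+d*(z-o[2])/d[2]
E
python3 - <<'E'
from h import *
from rig import *
import cv2,pickle
m=camera_model('wrist');im=read_camera('wrist');cv2.imwrite('pics/w.png',im[...,::-1]);pickle.dump(m,open('m.pkl','wb'))
for t,z in [('palm_grip',.11),('lever_grip',.11),('end_wall',.03),('red_jar',.006),('food_tin',.006),('rack',0)]:
    for d in models.tip_of('wrist',t)[:1]: print(t,d['pixel'],d['score'],watz(d['pixel'],z,m).round(4))
E
```

```text
palm_grip [312.3, 209.8] 0.95 [ 0.4486 -0.1962  0.11  ]
lever_grip [264.7, 209.5] 0.76 [ 0.4509 -0.2383  0.11  ]
end_wall [475.8, 195.2] 0.72 [0.4394 0.0246 0.03  ]
red_jar [381.4, 186.3] 0.95 [ 0.4436 -0.1008  0.006 ]
food_tin [437.2, 188.3] 0.67 [ 0.44   -0.0226  0.006 ]
rack [357.9, 185.6] 0.77 [ 0.4462 -0.1295  0.    ]
```

View pics/w.png

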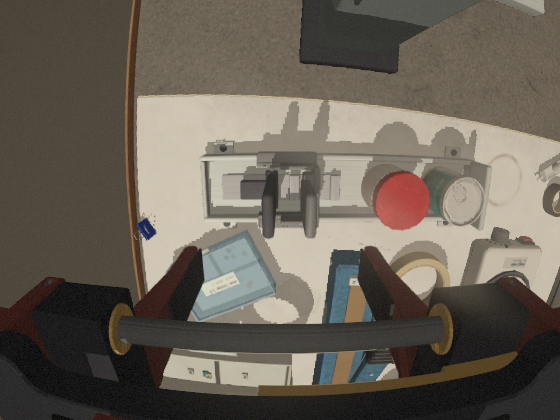

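The wrist picture shows the bar at (312,205) and the lever at (268,205), squared up between the fingers. The jar is at (400,200) and the tin at (460,198). I'll descend around the two plates.

Emit:
play_rows --motion '[{"hand": -1, "offset": [0, 0.003, -0.033], "angular": [0, 0, 0]}, {"hand": -1, "offset": [0, 0.002, -0.033], "angular": [0, 0, 0]}, {"hand": -1, "offset": [0, 0, -0.033], "angular": [0, 0, 0]}, {"hand": -1, "offset": [0, 0, -0.032], "angular": [0, 0, 0]}, {"hand": -1, "offset": [0, 0, 0], "angular": [0, 0, 0]}, {"hand": -1, "offset": [0, 0, 0], "angular": [0, 0, 0]}]'

```text
time: 3.77
tcp_pos: [0.4465, -0.2088, 0.0909]
ee_rot: [[-0.998, -0.064, -0.003], [-0.064, 0.998, 0.002], [0.003, 0.002, -1.0]]
ft_force: [-0.7, -1.1, -0.3]
gripper_width: 0.088
grip_force: 0.0
```

Emit:
play_rows --motion '[{"hand": 1, "offset": [0, 0, 0], "angular": [0, 0, 0]}, {"hand": 1, "offset": [0, 0, 0], "angular": [0, 0, 0]}, {"hand": 1, "offset": [0, 0, 0], "angular": [0, 0, 0]}, {"hand": 1, "offset": [0, 0, 0], "angular": [0, 0, 0]}, {"hand": 1, "offset": [0, 0, 0], "angular": [0, 0, 0]}, {"hand": 1, "offset": [0, 0, 0], "angular": [0, 0, 0]}, {"hand": 1, "offset": [0, 0, 0], "angular": [0, 0, 0]}, {"hand": 1, "offset": [0, 0, 0], "angular": [0, 0, 0]}, {"hand": 1, "offset": [0, 0, 0], "angular": [0, 0, 0]}]'

```text
time: 4.52
tcp_pos: [0.4481, -0.2104, 0.092]
ee_rot: [[-0.998, -0.062, 0.001], [-0.062, 0.998, 0.0], [-0.001, 0.0, -1.0]]
ft_force: [1.6, 1.3, 2.8]
gripper_width: 0.0315
grip_force: 5.3
```

Emit:
play_rows --motion '[{"hand": 1, "offset": [0, 0, 0], "angular": [0, 0, 0]}, {"hand": 1, "offset": [0, 0, 0], "angular": [0, 0, 0]}, {"hand": 1, "offset": [0, 0, 0], "angular": [0, 0, 0]}, {"hand": 1, "offset": [0, 0, 0], "angular": [0, 0, 0]}]'

```text
time: 4.85
tcp_pos: [0.4481, -0.2106, 0.0919]
ee_rot: [[-0.998, -0.062, 0.001], [-0.062, 0.998, -0.0], [-0.001, -0.0, -1.0]]
ft_force: [0.3, 2.7, 4.6]
gripper_width: 0.0276
grip_force: 28.3
```

Emit:
play_rows --motion '[{"hand": 1, "offset": [-0.0004, 0.008, 0], "angular": [0, 0, 0]}, {"hand": 1, "offset": [-0.0004, 0.008, 0], "angular": [0, 0, 0]}, {"hand": 1, "offset": [-0.0004, 0.008, 0], "angular": [0, 0, 0]}, {"hand": 1, "offset": [-0.0004, 0.008, 0], "angular": [0, 0, 0]}, {"hand": 1, "offset": [-0.0004, 0.008, 0], "angular": [0, 0, 0]}, {"hand": 1, "offset": [-0.0002, 0.004, 0], "angular": [0, 0, 0]}, {"hand": 1, "offset": [0, 0, 0], "angular": [0, 0, 0]}]'

```text
time: 5.43
tcp_pos: [0.4453, -0.1657, 0.0919]
ee_rot: [[-0.998, -0.063, -0.0], [-0.063, 0.998, -0.0], [0.0, -0.0, -1.0]]
ft_force: [-0.3, 1.7, 8.2]
gripper_width: 0.0277
grip_force: 28.4
```

Emit:
play_rows --motion '[{"hand": 1, "offset": [-0.0001, 0.002, 0], "angular": [0, 0, 0]}, {"hand": 1, "offset": [-0.0001, 0.002, 0], "angular": [0, 0, 0]}, {"hand": 1, "offset": [-0.0001, 0.002, 0], "angular": [0, 0, 0]}, {"hand": 1, "offset": [-0.0001, 0.002, 0], "angular": [0, 0, 0]}, {"hand": 1, "offset": [-0.0001, 0.002, 0], "angular": [0, 0, 0]}, {"hand": 1, "offset": [-0.0001, 0.002, 0], "angular": [0, 0, 0]}, {"hand": 1, "offset": [-0.0001, 0.002, 0], "angular": [0, 0, 0]}, {"hand": 1, "offset": [-0.0001, 0.002, 0], "angular": [0, 0, 0]}, {"hand": 1, "offset": [-0.0001, 0.002, 0], "angular": [0, 0, 0]}, {"hand": 1, "offset": [-0.0001, 0.002, 0], "angular": [0, 0, 0]}]'

```text
time: 6.27
tcp_pos: [0.4441, -0.1469, 0.0919]
ee_rot: [[-0.998, -0.063, -0.0], [-0.063, 0.998, -0.001], [0.001, -0.001, -1.0]]
ft_force: [-3.2, -3.5, 8.0]
gripper_width: 0.0277
grip_force: 28.1
```

Run:
```python
from h import *
from rig import *
import cv2
im=read_camera('top');cv2.imwrite('pics/d.png',cv2.resize(im[190:270,230:390],None,fx=5,fy=5,interpolation=2)[...,::-1])
for t in ['red_jar','food_tin']:
    for d in models.tip_of('top',t)[:1]: print(t,d['score'],atz('top',d['pixel'],.006).round(4))
```

```text
red_jar 0.63 [ 0.4466 -0.0947  0.006 ]
food_tin 0.74 [ 0.44   -0.0262  0.006 ]
```

View pics/d.png

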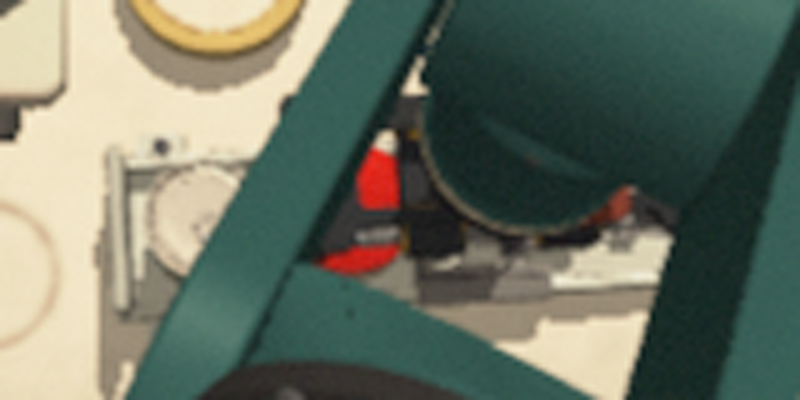

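The arm covers most of the top view, but the tin still shows at (195,215) with a gap to the wall, and the jar's lid shows at (375,200). I'll keep advancing slowly and watch the force.

Emit:
play_rows --motion '[{"hand": 1, "offset": [-0.0002, 0.0015, 0], "angular": [0, 0, 0]}, {"hand": 1, "offset": [-0.0002, 0.0015, 0], "angular": [0, 0, 0]}, {"hand": 1, "offset": [-0.0002, 0.0015, 0], "angular": [0, 0, 0]}, {"hand": 1, "offset": [-0.0002, 0.0015, 0], "angular": [0, 0, 0]}, {"hand": 1, "offset": [-0.0002, 0.0015, 0], "angular": [0, 0, 0]}]'

```text
time: 6.83
tcp_pos: [0.4436, -0.1396, 0.0919]
ee_rot: [[-0.998, -0.063, 0.0], [-0.063, 0.998, -0.002], [-0.0, -0.002, -1.0]]
ft_force: [0.3, -3.5, 5.6]
gripper_width: 0.0278
grip_force: 28.0
```

Emit:
play_rows --motion '[{"hand": 1, "offset": [-0.0001, 0.001, 0], "angular": [0, 0, 0]}, {"hand": 1, "offset": [-0.0001, 0.001, 0], "angular": [0, 0, 0]}, {"hand": 1, "offset": [-0.0001, 0.001, 0], "angular": [0, 0, 0]}]'

```text
time: 7.08
tcp_pos: [0.4434, -0.1366, 0.0919]
ee_rot: [[-0.998, -0.063, 0.001], [-0.063, 0.998, -0.002], [-0.0, -0.002, -1.0]]
ft_force: [-0.6, -2.8, 5.4]
gripper_width: 0.0273
grip_force: 28.0
```

Emit:
play_rows --motion '[{"hand": 1, "offset": [-0.0001, 0.001, 0], "angular": [0, 0, 0]}, {"hand": 1, "offset": [-0.0001, 0.001, 0], "angular": [0, 0, 0]}, {"hand": 1, "offset": [-0.0001, 0.001, 0], "angular": [0, 0, 0]}]'

```text
time: 7.33
tcp_pos: [0.4433, -0.1337, 0.0919]
ee_rot: [[-0.998, -0.063, 0.001], [-0.063, 0.998, -0.002], [-0.001, -0.002, -1.0]]
ft_force: [0.1, -3.1, 5.0]
gripper_width: 0.0277
grip_force: 28.0
```

Emit:
play_rows --motion '[{"hand": 1, "offset": [0, 0.001, 0], "angular": [0, 0, 0]}, {"hand": 1, "offset": [0, 0, 0], "angular": [0, 0, 0]}]'

```text
time: 7.5
tcp_pos: [0.4432, -0.1325, 0.0919]
ee_rot: [[-0.998, -0.063, 0.001], [-0.063, 0.998, -0.001], [-0.001, -0.001, -1.0]]
ft_force: [-1.0, -3.0, 5.3]
gripper_width: 0.0277
grip_force: 28.1
```

Run:
```python
from h import *
from rig import *
for c in ['top','wrist','side']:
  m=camera_model(c);im=read_camera(c)
  for t in ['red_jar','food_tin','end_wall']:
    for d in models.tip_of(c,t)[:1]:
      z=.03 if t=='end_wall' else .006
      print(c,t,round(d['score'],2),(watz(d['pixel'],z,m) if c=='wrist' else atz(c,d['pixel'],z)).round(4))
```

```text
top red_jar 0.47 [ 0.443  -0.0811  0.006 ]
top food_tin 0.4 [ 0.4304 -0.0189  0.006 ]
top end_wall 0.95 [0.4338 0.0161 0.03  ]
wrist red_jar 0.72 [ 0.4448 -0.0796  0.006 ]
wrist food_tin 0.55 [ 0.441  -0.0202  0.006 ]
side end_wall 0.8 [0.4368 0.0159 0.03  ]
```

Emit:
play_rows --motion '[{"hand": 1, "offset": [0, 0.0008, 0], "angular": [0, 0, 0]}, {"hand": 1, "offset": [0, 0.0008, 0], "angular": [0, 0, 0]}]'

```text
time: 8.27
tcp_pos: [0.4431, -0.1311, 0.0919]
ee_rot: [[-0.998, -0.063, 0.001], [-0.063, 0.998, -0.002], [-0.0, -0.002, -1.0]]
ft_force: [-2.0, -3.7, 6.0]
gripper_width: 0.0278
grip_force: 28.0
```

Emit:
play_rows --motion '[{"hand": 1, "offset": [-0.0001, 0.0008, 0], "angular": [0, 0, 0]}, {"hand": 1, "offset": [0, 0.0008, 0], "angular": [0, 0, 0]}]'

```text
time: 8.43
tcp_pos: [0.443, -0.1294, 0.0919]
ee_rot: [[-0.998, -0.063, 0.0], [-0.063, 0.998, -0.002], [-0.0, -0.002, -1.0]]
ft_force: [-1.9, -2.7, 5.9]
gripper_width: 0.0278
grip_force: 28.0
```

Emit:
play_rows --motion '[{"hand": 1, "offset": [-0.0001, 0.0008, 0], "angular": [0, 0, 0]}]'

```text
time: 8.52
tcp_pos: [0.4429, -0.1286, 0.0919]
ee_rot: [[-0.998, -0.063, 0.001], [-0.063, 0.998, -0.002], [-0.0, -0.002, -1.0]]
ft_force: [-1.6, -3.0, 5.6]
gripper_width: 0.0278
grip_force: 28.0
```

Emit:
play_rows --motion '[{"hand": 1, "offset": [-0.0001, 0.0008, 0], "angular": [0, 0, 0]}]'

```text
time: 8.6
tcp_pos: [0.4429, -0.1279, 0.0919]
ee_rot: [[-0.998, -0.063, 0.001], [-0.063, 0.998, -0.002], [-0.001, -0.002, -1.0]]
ft_force: [0.2, -3.1, 5.5]
gripper_width: 0.0275
grip_force: 28.0
```

Emit:
play_rows --motion '[{"hand": 1, "offset": [-0.0001, 0.0008, 0], "angular": [0, 0, 0]}]'

```text
time: 8.68
tcp_pos: [0.4429, -0.1272, 0.0919]
ee_rot: [[-0.998, -0.063, 0.001], [-0.063, 0.998, -0.002], [-0.001, -0.002, -1.0]]
ft_force: [0.2, -5.3, 3.5]
gripper_width: 0.0274
grip_force: 27.9
```

Emit:
play_rows --motion '[{"hand": 1, "offset": [-0.0001, 0.0008, 0], "angular": [0, 0, 0]}]'

```text
time: 8.77
tcp_pos: [0.4429, -0.127, 0.0919]
ee_rot: [[-0.998, -0.063, 0.001], [-0.063, 0.998, -0.003], [-0.001, -0.003, -1.0]]
ft_force: [-1.1, -8.7, 3.4]
gripper_width: 0.0276
grip_force: 27.7
```

Emit:
play_rows --motion '[{"hand": 1, "offset": [0, -0.0006, 0], "angular": [0, 0, 0]}, {"hand": -0.7, "offset": [0, 0, 0], "angular": [0, 0, 0]}, {"hand": -0.7, "offset": [0, 0, 0], "angular": [0, 0, 0]}, {"hand": -0.7, "offset": [0, 0, 0], "angular": [0, 0, 0]}, {"hand": -0.7, "offset": [0, 0, 0], "angular": [0, 0, 0]}, {"hand": -0.7, "offset": [0, 0, 0], "angular": [0, 0, 0]}, {"hand": -0.7, "offset": [0, 0, 0], "angular": [0, 0, 0]}, {"hand": -0.7, "offset": [0, 0, 0], "angular": [0, 0, 0]}]'

```text
time: 9.43
tcp_pos: [0.4418, -0.1257, 0.0913]
ee_rot: [[-0.998, -0.062, -0.001], [-0.062, 0.998, 0.001], [0.001, 0.001, -1.0]]
ft_force: [0.2, -0.1, 0.3]
gripper_width: 0.0703
grip_force: 0.0
```

Run:
```python
from h import *
from rig import *
import cv2
m=camera_model('wrist');im=read_camera('wrist');cv2.imwrite('pics/w2.png',im[...,::-1])
for t,z in [('palm_grip',.11),('lever_grip',.11),('red_jar',.006),('food_tin',.006)]:
    for d in models.tip_of('wrist',t)[:1]: print(t,d['pixel'],d['score'],watz(d['pixel'],z,m).round(4))
```

```text
palm_grip [297.1, 288.7] 0.67 [ 0.4451 -0.1181  0.11  ]
lever_grip [250.5, 286.9] 0.69 [ 0.4456 -0.1418  0.11  ]
red_jar [345.3, 225.7] 0.95 [ 0.4446 -0.0733  0.006 ]
food_tin [412.2, 225.1] 0.87 [ 0.4409 -0.0139  0.006 ]
```

View pics/w2.png

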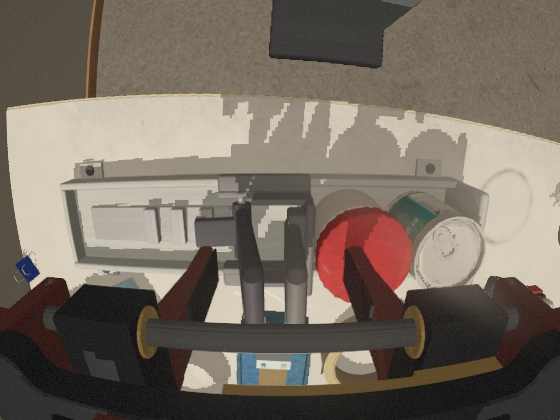

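The lever stopped about 24 mm behind the bar, so the tooth is resting on the strip between notches. The row is closed up, with the jar at (365,250) and the tin at (440,245). I'll draw the bar back with the front finger, leaving the lever free, until the tooth drops.

Emit:
play_rows --motion '[{"hand": -0.7, "offset": [0.0004, -0.006, 0], "angular": [0, 0, 0]}, {"hand": -0.7, "offset": [0.0004, -0.006, 0], "angular": [0, 0, 0]}, {"hand": -0.7, "offset": [0.0003, -0.006, 0], "angular": [0, 0, 0]}, {"hand": -0.7, "offset": [0, -0.001, 0], "angular": [0, 0, 0]}, {"hand": -0.7, "offset": [0, 0, 0], "angular": [0, 0, 0]}]'

```text
time: 10.1
tcp_pos: [0.4437, -0.146, 0.0916]
ee_rot: [[-0.998, -0.061, 0.0], [-0.061, 0.998, -0.0], [-0.0, -0.0, -1.0]]
ft_force: [-0.4, -0.3, -0.6]
gripper_width: 0.0749
grip_force: 0.0
```

Emit:
play_rows --motion '[{"hand": -0.7, "offset": [0, -0.001, 0], "angular": [0, 0, 0]}, {"hand": -0.7, "offset": [0, -0.001, 0], "angular": [0, 0, 0]}]'

```text
time: 10.27
tcp_pos: [0.4433, -0.1472, 0.0916]
ee_rot: [[-0.998, -0.062, -0.0], [-0.062, 0.998, 0.0], [0.0, 0.0, -1.0]]
ft_force: [0.6, -0.0, -0.8]
gripper_width: 0.0751
grip_force: 0.0
```

Emit:
play_rows --motion '[{"hand": -0.7, "offset": [0, -0.001, 0], "angular": [0, 0, 0]}, {"hand": -0.7, "offset": [0, -0.001, 0], "angular": [0, 0, 0]}]'

```text
time: 10.43
tcp_pos: [0.4434, -0.1492, 0.0916]
ee_rot: [[-0.998, -0.062, -0.0], [-0.062, 0.998, -0.0], [0.0, -0.0, -1.0]]
ft_force: [0.9, -0.3, -1.1]
gripper_width: 0.0749
grip_force: 0.0
```

Emit:
play_rows --motion '[{"hand": -0.7, "offset": [0, -0.001, 0], "angular": [0, 0, 0]}, {"hand": -0.7, "offset": [0, -0.001, 0], "angular": [0, 0, 0]}]'

```text
time: 10.6
tcp_pos: [0.4434, -0.151, 0.0916]
ee_rot: [[-0.998, -0.062, -0.0], [-0.062, 0.998, 0.0], [0.0, 0.0, -1.0]]
ft_force: [1.7, 4.0, 0.1]
gripper_width: 0.0745
grip_force: 2.4
```

Emit:
play_rows --motion '[{"hand": -0.7, "offset": [0, -0.001, 0], "angular": [0, 0, 0]}, {"hand": -0.7, "offset": [0, -0.001, 0], "angular": [0, 0, 0]}]'

```text
time: 10.77
tcp_pos: [0.4434, -0.152, 0.0915]
ee_rot: [[-0.998, -0.061, 0.0], [-0.061, 0.998, 0.002], [-0.0, 0.002, -1.0]]
ft_force: [1.9, 5.8, 1.9]
gripper_width: 0.0747
grip_force: 3.1
```

Emit:
play_rows --motion '[{"hand": -0.7, "offset": [0, -0.001, 0], "angular": [0, 0, 0]}, {"hand": -0.7, "offset": [0, -0.001, 0], "angular": [0, 0, 0]}]'

```text
time: 10.93
tcp_pos: [0.4436, -0.1538, 0.0915]
ee_rot: [[-0.998, -0.061, 0.0], [-0.061, 0.998, 0.003], [-0.0, 0.003, -1.0]]
ft_force: [2.8, 7.6, 1.9]
gripper_width: 0.0747
grip_force: 3.6
```

Emit:
play_rows --motion '[{"hand": -0.7, "offset": [0.0001, -0.001, 0], "angular": [0, 0, 0]}, {"hand": -0.7, "offset": [0.0001, -0.001, 0], "angular": [0, 0, 0]}]'

```text
time: 11.1
tcp_pos: [0.4437, -0.1557, 0.0915]
ee_rot: [[-0.998, -0.061, 0.0], [-0.061, 0.998, 0.003], [-0.0, 0.003, -1.0]]
ft_force: [3.4, 6.6, 1.6]
gripper_width: 0.0749
grip_force: 3.5
```

Emit:
play_rows --motion '[{"hand": -0.7, "offset": [0.0001, -0.001, 0], "angular": [0, 0, 0]}, {"hand": -0.7, "offset": [0.0001, -0.001, 0], "angular": [0, 0, 0]}]'

```text
time: 11.27
tcp_pos: [0.4439, -0.1591, 0.0916]
ee_rot: [[-0.998, -0.063, -0.0], [-0.063, 0.998, -0.0], [0.0, 0.0, -1.0]]
ft_force: [0.3, 1.7, 0.1]
gripper_width: 0.0745
grip_force: 0.8
```

Emit:
play_rows --motion '[{"hand": -0.7, "offset": [0.0001, -0.001, 0], "angular": [0, 0, 0]}, {"hand": -0.7, "offset": [0.0001, -0.001, 0], "angular": [0, 0, 0]}]'

```text
time: 11.43
tcp_pos: [0.444, -0.1613, 0.0916]
ee_rot: [[-0.998, -0.062, -0.0], [-0.062, 0.998, 0.0], [0.0, 0.0, -1.0]]
ft_force: [0.3, 2.4, 0.1]
gripper_width: 0.0748
grip_force: 0.8
```

The drag fell from 7 N to 2 N, so the tooth has dropped. I'll confirm the lock gently.

Emit:
play_rows --motion '[{"hand": -0.7, "offset": [0, -0.001, 0], "angular": [0, 0, 0]}, {"hand": -0.7, "offset": [0, -0.001, 0], "angular": [0, 0, 0]}]'

```text
time: 11.6
tcp_pos: [0.4441, -0.1632, 0.0916]
ee_rot: [[-0.998, -0.062, -0.0], [-0.062, 0.998, 0.0], [-0.0, 0.0, -1.0]]
ft_force: [2.1, 6.2, 0.5]
gripper_width: 0.0746
grip_force: 3.2
```

Run:
```python
from h import *
from rig import *
m=camera_model('wrist');im=read_camera('wrist')
for t,z in [('palm_grip',.11),('lever_grip',.11),('red_jar',.006),('food_tin',.006)]:
    for d in models.tip_of('wrist',t)[:1]: print(t,d['pixel'],d['score'],watz(d['pixel'],z,m).round(4))
```

```text
palm_grip [344.7, 289.1] 0.72 [ 0.4467 -0.1308  0.11  ]
lever_grip [272.6, 288.0] 0.73 [ 0.4478 -0.168   0.11  ]
red_jar [388.3, 221.4] 0.92 [ 0.4412 -0.0741  0.006 ]
food_tin [448.2, 221.5] 0.89 [ 0.4382 -0.0158  0.006 ]
```

Emit:
play_rows --motion '[{"hand": -0.7, "offset": [0, 0.004, 0], "angular": [0, 0, 0]}, {"hand": -1, "offset": [0, 0.006, 0], "angular": [0, 0, 0]}, {"hand": -1, "offset": [0, 0, 0], "angular": [0, 0, 0]}, {"hand": -1, "offset": [0, 0, 0.02], "angular": [0, 0, 0]}, {"hand": -1, "offset": [0, 0, 0.03], "angular": [0, 0, 0]}, {"hand": -1, "offset": [0, 0, 0.03], "angular": [0, 0, 0]}, {"hand": -1, "offset": [0, 0, 0.03], "angular": [0, 0, 0]}, {"hand": -1, "offset": [0, 0, 0.03], "angular": [0, 0, 0]}, {"hand": -1, "offset": [0, 0, 0], "angular": [0, 0, 0]}, {"hand": -1, "offset": [0, 0, 0], "angular": [0, 0, 0]}]'

```text
time: 12.68
tcp_pos: [0.4453, -0.1539, 0.2333]
ee_rot: [[-0.998, -0.063, 0.004], [-0.063, 0.998, -0.002], [-0.004, -0.003, -1.0]]
ft_force: [0.3, 0.4, 0.1]
gripper_width: 0.0875
grip_force: 0.0
```

Run:
```python
from h import *
from rig import *
import cv2
m=camera_model('wrist');im=read_camera('wrist');cv2.imwrite('pics/w3.png',im[...,::-1])
for t,z in [('palm_grip',.11),('lever_grip',.11),('red_jar',.006),('food_tin',.006)]:
    for d in models.tip_of('wrist',t)[:1]: print(t,d['pixel'],d['score'],watz(d['pixel'],z,m).round(4))
```

```text
palm_grip [307.5, 204.8] 0.77 [ 0.4433 -0.1305  0.11  ]
lever_grip [267.2, 205.6] 0.58 [ 0.4464 -0.1673  0.11  ]
red_jar [344.3, 185.8] 0.66 [ 0.4446 -0.0762  0.006 ]
food_tin [390.6, 185.3] 0.98 [ 0.4392 -0.0155  0.006 ]
```

View pics/w3.png

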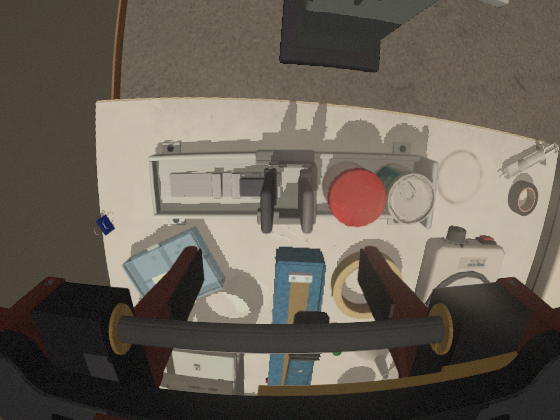

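The lever is fully back, 37 mm behind the bar: lever at (268,200), bar at (307,200). The jar and tin stand upright against the end wall, and the case and tape have not moved.

```bash
python3 -c "
from rig import job_done
print(job_done())"
```

```text
the job is handed in; nothing more can be done
None
```

The jar and tin are closed up against the end wall and the fence is locked, with the tooth down in the nearest notch and about 13 mm of slack (one notch is 24 mm); the job was handed in at about 13 s.

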